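# Cull the notched battery bracket

### The arm

A 7-joint arm with a two-finger parallel gripper is mounted at the origin on the work surface. World frame = base frame: x ahead of the robot, y to its left, z up, the work surface at z = 0. Lengths are in m, angles in rad, forces in N, time in s.
With the tool pointing down it reaches from about 0.425 to 0.925 m from the base axis. Payload 6.8 kg.
Tool frame: the origin (TCP) lies midway between the tips of the shut fingers; the grasp point (between the pads) lies r.grip_depth behind it (r.grip_depth is the distance from the TCP to the grasp point, in m); z points along the fingers, y is the line along which they close (so a half turn about z gives the same grasp; the last joint's range is limited). The gripper opens to 88 mm and grips with 3 to 60 N. Pads are 20 mm wide; open, the fingers measure 115 mm over their backs; the gripper's body (75 mm by 178 mm) begins 61 mm behind the grasp point.
Start: joints at [1.171, 0.477, 0.022, 1.555, -0.011, 1.109, -0.083], TCP at [0.194, -0.646, 0.223] pointing down, gripper open.
Joint ranges: [-2.96, 2.96], [-0.34, 2.1], [-1.41, 1.46], [0.24, 2.44], [-1.37, 4.51], [0.17, 1.92], [-2.96, 2.96]. Speed limits (rad/s): [2.39, 2.39, 3.14, 3.14, 3.14, 3.14, 3.14].

### API

Orientations are given as a unit quaternion [w, x, y, z].
In Python, from workcell import r, eyes, get_state gives the robot as it stands (r), with the cameras (eyes) and the readings as plain functions.
- The arm moves only by the shell command python3 drive.py 'ROWS' [FORCE]. ROWS is rows parted by semicolons, their numbers by spaces, 1 to 5 of them, each of 5 numbers: dx, dy, dz in m, then a turn about the tool's z in rad, then the finger opening in m; each row is the pose to reach, as a shift and turn from the pose commanded when the command began, along the tool's axes at that moment; what a row does not reach only later rows make up. A row lasts 1/10 s, in which the tool goes at most 0.05 m and 0.15 rad, less where a joint would pass 70% of its speed; a pose out of reach is approached as far as the arm can. The fingers move at their own pace and stop on an object; FORCE is the grip in N (left out, the last holds). Time passes only in rows, so rows that do not move let the fingers close. It prints the time, the measured TCP pose, the force, the opening and the grip force at its end.
- get_state(): the state, without advancing time (a new reading comes with each control period).
- eyes.capture(name): name is "side" or "top" or "wrist"; returns a dict with "frame" (420x560x3 uint8, red, green, blue), "fovy" (degrees; the focal length in pixels is half the picture's height over the tangent of half this angle, whatever the lens; pixels are square), "cx", "cy" (the principal point, pixels), "origin" and "orientation" of the camera in the world. Camera axes: x right, y down, z forward; pixel columns grow to the right and rows downward; lengths in m; the calibration is good to about 2 mm. A picture is of the moment at which its call begins. There is no depth.
- r.hand_in(): hands the job in; it is judged then, once.
The state is a dict: "time": time; "q": joint angles; "dq": joint speeds; "effort": joint torques, N m; "tcp_pos": TCP position; "ee_rot": TCP orientation; "force": force on the tool from outside, world axes, zero at the start; "torque": the same for the moment, N m; "grip_width": finger opening in m; "gripper_force": force on a finger pad.
Only numpy, scipy, OpenCV 4.12 (cv2) and the standard library are available. Lean on these libraries where they do the work, as an engineer would, in place of code of your own. Each camera call takes 0.05 s, during which the arm holds its last target. There are 200 camera calls.

### The job

One of the four aluminium battery brackets standing on the plywood board has a corner missing from one of its sides. Take it out and stand it on the bench with its back square against the near short edge of the black rubber pad, let go, and tip it over onto its back on the pad, letting go again; then pick it up again and lay it, still on its back, in the red reject tray. Leave the three good brackets standing and everything else on the bench where it is.

Things in the scene. Friction and masses are not known exactly. Their poses are not given: they have to be found in the camera images.
- bracket_c: the bad bracket: aluminium U-channel, 60 wide (y) x 46 deep (x) x 150 mm tall (z), 5 mm sheet, 0.2-0.4 kg. Back wall is its +x face (x = 23), open side -x, inside 50 wide. Unlike the others, over its upper 75 mm the +y side reaches only from x = 23 to x = 5, its front corner missing. Origin: centre of its 60 x 46 underside; z up at the start. Mass centre x 6, z 72 mm
- bracket_c_mid (a point): point on the bad bracket 75 mm along its z from its origin: middle of its length and outline; axes as bracket_c. When the bracket lies on its back, its x points down, its two sides stand up 46 mm and this point is 23 mm above what it lies on
- bracket_a: a good bracket: bare aluminium U-channel of 5 mm sheet standing on end on the board, 60 mm wide (its y), 46 mm deep (its x), 150 mm tall, 0.29 kg, both sides full depth over the whole height. Origin: centre of its underside; z up, back wall at its +x side, open side at its -x. Leave it where it is
- bracket_b: a good bracket: bare aluminium U-channel of 5 mm sheet standing on end on the board, 60 mm wide (its y), 46 mm deep (its x), 150 mm tall, 0.29 kg, both sides full depth over the whole height. Origin: centre of its underside; z up, back wall at its +x side, open side at its -x. Leave it where it is
- bracket_d: a good bracket: bare aluminium U-channel of 5 mm sheet standing on end on the board, 60 mm wide (its y), 46 mm deep (its x), 150 mm tall, 0.29 kg, both sides full depth over the whole height. Origin: centre of its underside; z up, back wall at its +x side, open side at its -x. Leave it where it is
- board: plywood board, 250 x 250 x 6 mm, fixed; origin at the centre of its underside, on the bench. The brackets stand on its top, 6 mm above the bench
- pad: black rubber lay-down pad, fixed to the bench, 180 mm long (its x) x 130 mm wide (its y) x 10 mm thick; origin at the centre of its underside, its x points roughly away from the robot. Its near short edge, at its x = -90 mm, is a 10 mm step that blocks the foot of a bracket standing on the bench against it
- tray: red open steel reject tray, fixed, outside 220 mm (its x) x 140 mm (its y) x 32 mm high, walls and floor about 4 mm; origin at the centre of its underside
- wrench: steel wrench, 160 mm, lying on the board between the brackets; origin at the middle of its underside; leave alone
- jar: amber jar with dark lid, 64 mm across, 100 mm tall, beyond the pad and to its side; origin at the centre of its underside; leave alone
- screwdriver: screwdriver with yellow handle, 170 mm, lying on the far part of the bench, to the left; leave alone
- collar: brass collar, 72 mm across, 30 mm tall, on the far part of the bench; origin at the centre of its underside; leave alone
- battery: black battery 70 x 150 x 99 mm with two grey terminals, 2.2 kg, beyond the pad; origin at the centre of its underside; leave alone

How it is judged:
By the outcome, as a careful person would: the job done as asked, in the order asked, and still so for the second after the job is handed in, with the robot touching nothing.
It also fails if it takes over 61 s, if anything falls off the work surface, if the arm or the gripper's body presses on something with over 40 N, if the wrist force passes 120 N, or if a joint passes its speed limit or range.

## Working session

There is one attempt and no reset: what is moved stays moved. The work goes in short steps, Python scripts to look and compute and a shell command to move; the robot and the scene stay as the last step left them, time stands still between calls to the robot, and variables do not carry over. Pictures are saved under pics/ and viewed, at most 10 in all, crops included, and the job is handed in when it is done.

```bash
ls; mkdir -p pics; python3 - <<'E'
from workcell import r, eyes, get_state
import cv2
s=get_state();print(s['time'],s['tcp_pos'],s['ee_rot'],s['grip_width'],r.grip_depth)
for n in("side","top","wrist"):
    c=eyes.capture(n);cv2.imwrite(f"pics/{n}0.png",c["frame"][:,:,::-1]);print(n,c["fovy"],c["cx"],c["cy"],c["origin"],c["orientation"])
E
```

```text
drive.py
pics
workcell.py
0.0 [ 0.19399424 -0.64590374  0.22168601] [-8.72409383e-04  9.89373746e-01  1.45391849e-01 -2.02291175e-04] 0.0876949821203056 0.0187
side 43.29193537753576 282.03709017282927 210.82516574192204 [0.06968181 0.94394758 1.02135741] [ 0.10288152 -0.21857413  0.88311103 -0.40218859]
top 47.865368703729075 289.75025244265794 199.641337922627 [4.25974411e-01 9.06314144e-04 1.27943452e+00] [-0.04625288  0.70826824 -0.70274577  0.04863278]
wrist 69.62666107219678 284.2531895304346 212.2509057653853 [ 0.25832436 -0.62687367  0.38422813] [ 0.09899372  0.79620534 -0.59213152 -0.07508376]
```

View pics/top0.png

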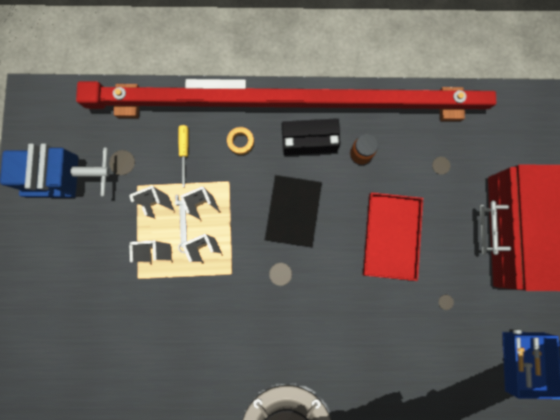

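View pics/side0.png

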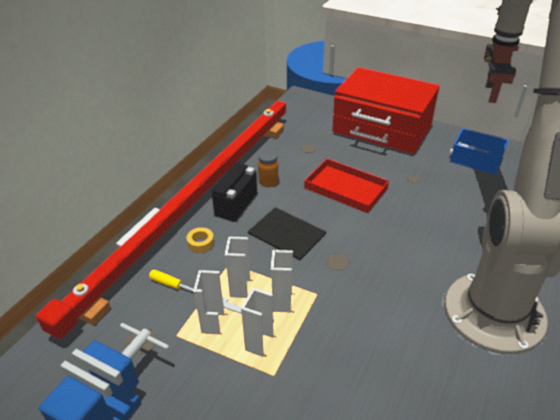

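The top view shows the board at about (185,230) with four brackets, the pad at (294,211) and the tray at (393,237). The side view shows the brackets around (245,290). I'll enlarge the brackets in both views.

```bash
python3 - <<'E'
import cv2,numpy as np
a=cv2.imread("pics/top0.png")[170:285,120:240];b=cv2.imread("pics/side0.png")[225:370,170:330]
f=lambda i,s:cv2.resize(i,None,fx=s,fy=s,interpolation=cv2.INTER_CUBIC)
a=f(a,3.3);b=f(b,2.5)
H=max(a.shape[0],b.shape[0]);p=lambda i:cv2.copyMakeBorder(i,0,H-i.shape[0],0,0,0)
cv2.imwrite("pics/crop1.png",np.hstack([p(a),p(b)]))
E
```

```text
(no output)
```

View pics/crop1.png

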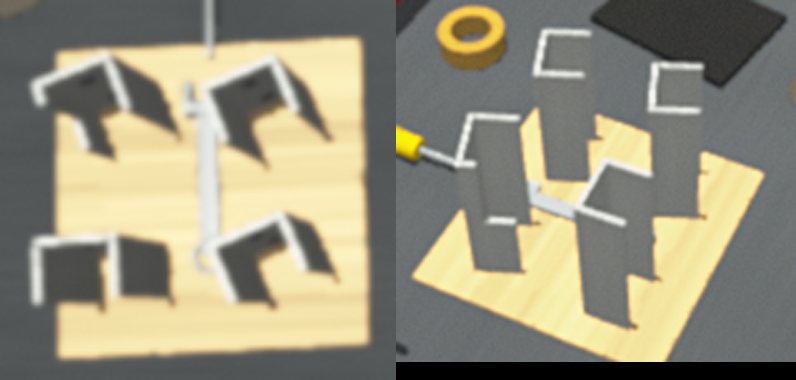

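Bracket_c is the far-left one: it is at full-view pixel (148,198), and its left side's top is short with a step lower down. Next I'll measure it with the pad and tray.

```bash
cat > h.py <<'E'
import cv2,numpy as np
from workcell import r, eyes, get_state
from scipy.spatial.transform import Rotation as R
def rot(q): return R.from_quat(np.roll(q,-1)).as_matrix()
def plane(c,px,z):
    px=np.atleast_2d(np.asarray(px,float)); f=c["frame"].shape[0]/2/np.tan(np.radians(c["fovy"]/2))
    d=np.c_[(px[:,0]-c["cx"])/f,(px[:,1]-c["cy"])/f,np.ones(len(px))]@rot(c["orientation"]).T
    o=np.asarray(c["origin"]); return (o+d*((z-o[2])/d[:,2])[:,None])[:,:2]
def proj(c,P):
    f=c["frame"].shape[0]/2/np.tan(np.radians(c["fovy"]/2))
    p=(np.atleast_2d(P)-c["origin"])@rot(c["orientation"]);return p[:,:2]/p[:,2:]*f+[c["cx"],c["cy"]]
def comps(c,fn,box,z,amin,s=4):
    """contours of mask fn(hsv) in box x0,y0,x1,y1, upscaled s; rects on plane z"""
    x0,y0,x1,y1=box; im=cv2.resize(c["frame"][y0:y1,x0:x1],None,fx=s,fy=s,interpolation=cv2.INTER_CUBIC)
    m=fn(cv2.cvtColor(im,cv2.COLOR_RGB2HSV).astype(int)).astype(np.uint8)
    out=[]
    for k in cv2.findContours(m,cv2.RETR_EXTERNAL,cv2.CHAIN_APPROX_NONE)[0]:
        if cv2.contourArea(k)<amin*s*s: continue
        px=(k[:,0]+.5)/s-.5+[x0,y0]; w=plane(c,px,z)
        b=cv2.boxPoints(cv2.minAreaRect((w*1000).astype(np.float32)))/1000
        out.append((px,w,b))
    return out
def show(name,l):
    for px,w,b in l:
        e=[b[1]-b[0],b[2]-b[1]];print(name,"px",px.mean(0).round(1),"ctr",b.mean(0).round(4),"sides",[round(float(np.linalg.norm(v)),4) for v in e],"ang",[round(float(np.degrees(np.arctan2(v[1],v[0]))),1) for v in e],"corn",b.round(4).tolist())
E
python3 - <<'E'
from h import *
c=eyes.capture("top")
show("br",comps(c,lambda h:(h[...,2]>150)&(h[...,1]<45),(125,180,235,275),.156,12))
show("pad",comps(c,lambda h:h[...,2]<38,(255,165,335,255),.010,500))
show("tray",comps(c,lambda h:(h[...,1]>150)&(h[...,2]>60),(350,180,440,290),.032,500))
f=c["frame"];print(f[210,290],f[260,250],f[198,150],f[190,140],f[188,153])
s=get_state();print(rot(s["ee_rot"]).round(3))
E
```

```text
br px [142.2 248.2] ctr [0.4545 0.3444] sides [0.064, 0.0489] ang [-84.8, 5.2] corn [[0.42719998955726624, 0.374099999666214], [0.43299999833106995, 0.31029999256134033], [0.48179998993873596, 0.31470000743865967], [0.47600001096725464, 0.3785000145435333]]
br px [144.1 210.4] ctr [0.5494 0.3451] sides [0.0078, 0.0256] ang [-65.9, 24.1] corn [[0.5361999869346619, 0.3434000015258789], [0.5393000245094299, 0.33629998564720154], [0.5626999735832214, 0.3467999994754791], [0.559499979019165, 0.3537999987602234]]
br px [191.2 221.4] ctr [0.519  0.2255] sides [0.0853, 0.1761] ang [-83.9, 6.1] corn [[0.4268999993801117, 0.25850000977516174], [0.4359999895095825, 0.1737000048160553], [0.6110000014305115, 0.1923999935388565], [0.6019999980926514, 0.27720001339912415]]
br px [145.  193.6] ctr [0.5897 0.346 ] sides [0.0415, 0.073] ang [-2.8, 87.2] corn [[0.567300021648407, 0.31060001254081726], [0.6086999773979187, 0.3084999918937683], [0.6122000217437744, 0.3813999891281128], [0.5708000063896179, 0.38339999318122864]]
br px [183.  182.8] ctr [0.6163 0.2547] sides [0.0077, 0.0166] ang [-78.5, 11.5] corn [[0.6074000000953674, 0.25690001249313354], [0.609000027179718, 0.2493000030517578], [0.6251999735832214, 0.2526000142097473], [0.6237000226974487, 0.26019999384880066]]
pad px [293.2 211.1] ctr [ 0.5674 -0.0123] sides [0.1752, 0.1246] ang [-8.2, 81.8] corn [[0.4717999994754791, -0.061400000005960464], [0.6452000141143799, -0.08640000224113464], [0.6629999876022339, 0.03689999878406525], [0.4896000027656555, 0.061900001019239426]]
tray px [393.  236.5] ctr [ 0.5004 -0.2753] sides [0.2203, 0.1424] ang [-5.4, 84.6] corn [[0.3840999901294708, -0.3359000086784363], [0.6033999919891357, -0.3564000129699707], [0.6166999936103821, -0.21459999680519104], [0.39739999175071716, -0.1941000074148178]]
[30 29 28] [87 91 91] [78 79 76] [242 234 210] [198 198 190]
[[ 0.958  0.288 -0.   ]
 [ 0.288 -0.958  0.001]
 [-0.    -0.001 -1.   ]]
```

The pad (175×125 mm) and the tray (220×142 mm) agree with the sizes given. Next is the outline of bracket c's top, from the top and side views.

```bash
python3 - <<'E'
from h import *
c=eyes.capture("top"); m=lambda h:(h[...,2]>150)&(h[...,1]<45)
for px,w,b in comps(c,m,(125,180,170,215),.156,20):
    hull=cv2.convexHull((px*8).astype(np.float32));a=cv2.approxPolyDP(hull,8*1.5,True)[:,0]/8
    W=plane(c,a,.156)
    for i in range(len(a)):
        d=W[i]-W[i-1];print(a[i].round(1),W[i].round(4),"len",np.linalg.norm(d).round(4),"ang",np.degrees(np.arctan2(d[1],d[0])).round(1))
s=eyes.capture("side")
show("side",comps(s,lambda h:(h[...,2]>170)&(h[...,1]<45),(185,260,235,300),.156,6))
# predicted centre -> reproject for check
for psi in (19,21,23):
    x=np.array([np.cos(np.radians(psi)),np.sin(np.radians(psi))]);y=np.array([-x[1],x[0]])
    print(psi,x,y)
im=cv2.resize(s["frame"][255:350,180:240],None,fx=6,fy=6,interpolation=cv2.INTER_CUBIC);cv2.imwrite("pics/sc.png",im[:,:,::-1])
E
```

```text
[142.1 205.4] [0.5611 0.3503] len 0.0223 ang 15.1
[146.6 214.4] [0.5396 0.3385] len 0.0245 ang -151.3
[144.1 214.4] [0.5395 0.3444] len 0.006 ang 90.5
[158.9 202.9] [0.5674 0.3106] len 0.0462 ang -156.1
[131.1 201.4] [0.5705 0.377 ] len 0.0665 ang 87.3
[129.1 194.6] [0.5868 0.3827] len 0.0172 ang 19.1
[151.9 185.4] [0.6097 0.3293] len 0.0581 ang -66.8
side px [224.3 298.1] ctr [0.5184 0.3677] sides [0.0081, 0.0123] ang [-62.3, 27.7] corn [[0.5110999941825867, 0.3684000074863434], [0.5148000121116638, 0.3612000048160553], [0.5256999731063843, 0.3668999969959259], [0.5220000147819519, 0.374099999666214]]
side px [200.2 279.3] ctr [0.5909 0.3457] sides [0.0432, 0.0751] ang [-1.3, 88.7] corn [[0.5684999823570251, 0.3086000084877014], [0.6115999817848206, 0.3077000081539154], [0.6133000254631042, 0.38280001282691956], [0.5702000260353088, 0.3837999999523163]]
19 [0.94551858 0.32556815] [-0.32556815  0.94551858]
21 [0.93358043 0.35836795] [-0.35836795  0.93358043]
23 [0.92050485 0.39073113] [-0.39073113  0.92050485]
```

View pics/sc.png

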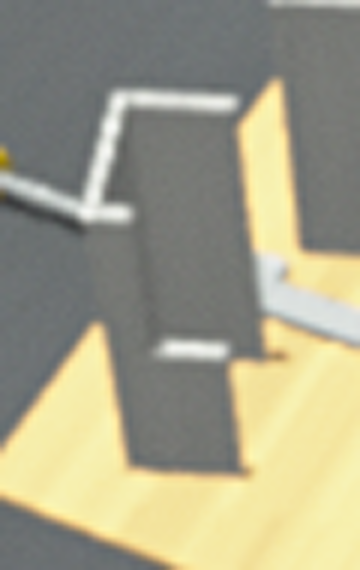

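Both views agree: bracket c is at (0.577, 0.347) with a yaw of 23.5°. I'll grip across its sides at bracket x=12, h≈112 mm. First I travel there above the objects.

```bash
python3 drive.py '0.2 -0.139 0 -0.119 0.088;0.2 -0.139 0 -0.119 0.088;0.2 -0.139 0 -0.119 0.088;0.2 -0.139 0 -0.119 0.088;0.2 -0.139 0 -0.119 0.088' 20
cat > go.py <<'E'
import sys
from h import *
# target grasp x y, TCP z, tool yaw deg -> tool-axis shift and turn
t=np.array([float(v) for v in sys.argv[1:4]]);yaw=float(sys.argv[4])
s=get_state();M=rot(s["ee_rot"]);d=M.T@(t-s["tcp_pos"]);cy=np.degrees(np.arctan2(M[1,0],M[0,0]))
print("t",s["time"],"pos",np.round(s["tcp_pos"],4),"yaw",cy.round(2),"shift",d.round(4),"turn",-np.radians(yaw-cy).round(4),"F",np.round(s["force"],1),"w",round(s["grip_width"],4),"q",np.round(s["q"],2))
E
python3 go.py 0.588 0.3516 0.222 23.5
```

```text
time: 0.8
tcp_pos: [0.3473, -0.4535, 0.2229]
ee_rot: [0.0, 0.979, 0.205, 0.0]
force: [1.2, -0.5, 0.4]
grip_width: 0.0879
gripper_force: 0.0
t 0.8 pos [ 0.3473 -0.4535  0.2229] yaw 23.6 shift [ 0.5429 -0.6414  0.001 ] turn 0.0018 F [ 1.2 -0.5  0.4] w 0.0879 q [ 0.88  0.31 -0.09  1.8   0.03  1.03 -0.38]
```

```bash
python3 drive.py '0.16 -0.19 0 0 0.088;0.16 -0.19 0 0 0.088;0.16 -0.19 0 0 0.088;0.16 -0.19 0 0 0.088;0.16 -0.19 0 0 0.088' >/dev/null
python3 drive.py '0.16 -0.19 0 0 0.088;0.16 -0.19 0 0 0.088;0.16 -0.19 0 0 0.088;0.16 -0.19 0 0 0.088;0.16 -0.19 0 0 0.088' >/dev/null
python3 drive.py '0.16 -0.19 0 0 0.088;0.16 -0.19 0 0 0.088;0.16 -0.19 0 0 0.088;0.16 -0.19 0 0 0.088;0.16 -0.19 0 0 0.088' >/dev/null
python3 go.py 0.588 0.3516 0.222 23.5
```

```text
t 2.3 pos [0.5586 0.2604 0.2227] yaw 23.52 shift [ 0.0633 -0.0719  0.0007] turn 0.0004 F [ 0.3 -0.3 -0.2] w 0.0878 q [-0.16  0.43 -0.51  1.68  0.23  1.1  -1.89]
```

```bash
python3 drive.py '0.063 -0.072 0 0 0.088;0.063 -0.072 0 0 0.088;0.063 -0.072 0 0 0.088;0.063 -0.072 0 0 0.088' >/dev/null
python3 go.py 0.588 0.3516 0.0993 23.5
python3 - <<'E'
from h import *
c=eyes.capture("wrist");cv2.imwrite("pics/w1.png",c["frame"][:,:,::-1])
x=np.array([np.cos(np.radians(23.5)),np.sin(np.radians(23.5))]);y=np.array([-x[1],x[0]]);o=np.array([.577,.3468])
for a,b in((23,30),(23,-30),(-23,-30),(5,30)):print(a,b,proj(c,[*(o+x*a/1e3+y*b/1e3),.156]).round(0))
E
```

```text
t 2.7 pos [0.5867 0.3508 0.2219] yaw 23.65 shift [ 0.0017 -0.0002  0.1226] turn 0.0026 F [ 0.2 -0.6  0.5] w 0.0875 q [-0.29  0.54 -0.5   1.5   0.27  1.17 -1.99]
23 30 [[246. 208.]]
23 -30 [[323. 208.]]
-23 -30 [[321. 263.]]
5 30 [[246. 230.]]
```

View pics/w1.png

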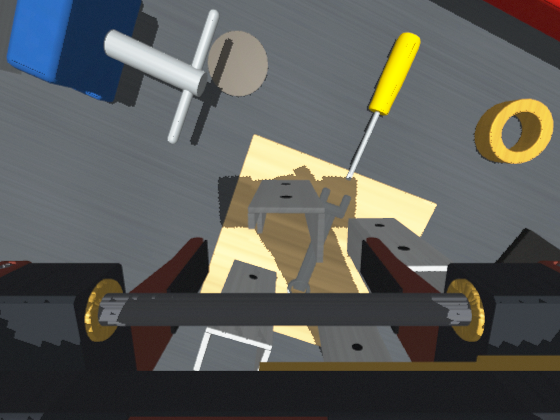

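The wrist view shows bracket c's back edge at row 208, columns 248–325, as predicted. Next I check the clearance to the neighbour on the right.

```bash
python3 - <<'E'
from h import *
c=eyes.capture("top")
x=np.array([np.cos(np.radians(23.5)),np.sin(np.radians(23.5))]);y=np.array([-x[1],x[0]]);o=np.array([.577,.3468])
for p in((181.5,197.9),(187.3,213),(203,187.5),(131,242.5),(155,241)):
    d=plane(c,p,.156)[0]-o;print(p,(d@x).round(3),(d@y).round(3))
E
```

```text
(181.5, 197.9) -0.033 -0.084
(187.3, 213) -0.072 -0.083
(203, 187.5) -0.03 -0.14
(131, 242.5) -0.086 0.065
(155, 241) -0.105 0.012
```

```bash
python3 drive.py '0.002 0 0.05 0 0.088;0.002 0 0.09 0 0.088;0.002 0 0.1226 0 0.088;0.002 0 0.1226 0 0.088' >/dev/null
python3 go.py 0.588 0.3516 0.0993 23.5
python3 drive.py '0 0 0 0 0.056;0 0 0 0 0.056;0 0 0 0 0.056;0 0 0 0 0.056;0 0 0 0 0.056' 25
python3 drive.py '0 0 0 0 0.056;0 0 0 0 0.056' 25
python3 go.py 0.588 0.3516 0.0993 23.5
```

```text
t 3.2 pos [0.5869 0.3458 0.0954] yaw 23.41 shift [ 0.0033 -0.0049 -0.0039] turn -0.0015 F [ 0.  -0.5 -0.4] w 0.0879 q [-0.31  0.66 -0.46  1.61  0.34  0.96 -2.05]
time: 3.7
tcp_pos: [0.59, 0.3509, 0.1019]
ee_rot: [-0.0, 0.979, 0.204, 0.001]
force: [-1.2, -0.5, 6.1]
grip_width: 0.0599
gripper_force: 25.0
time: 3.9
tcp_pos: [0.5899, 0.3509, 0.1019]
ee_rot: [-0.0, 0.979, 0.204, 0.001]
force: [0.3, -1.3, 7.8]
grip_width: 0.0601
gripper_force: 25.0
t 3.9 pos [0.5899 0.3509 0.1019] yaw 23.52 shift [-0.0015 -0.0014  0.0026] turn 0.0004 F [ 0.3 -1.3  7.8] w 0.0601 q [-0.31  0.66 -0.46  1.6   0.34  0.96 -2.05]
```

```bash
python3 drive.py '0 0 -0.03 0 0.056;0 0 -0.08 0 0.056;0 0 -0.13 0 0.056;0 0 -0.175 0 0.056;0 0 -0.175 0 0.056' 30
python3 go.py 0.454 0.004 0.275 -8.2
```

```text
time: 4.4
tcp_pos: [0.5914, 0.353, 0.2832]
ee_rot: [-0.002, 0.979, 0.204, 0.006]
force: [-0.3, 0.6, -1.3]
grip_width: 0.0595
gripper_force: 30.0
t 4.4 pos [0.5914 0.353  0.2832] yaw 23.53 shift [-0.2654  0.2651  0.0043] turn 0.5538 F [-0.3  0.6 -1.3] w 0.0595 q [-0.29  0.5  -0.51  1.43  0.25  1.26 -1.98]
```

```bash
python3 drive.py '-0.03 0.03 0 0.1 0.056;-0.06 0.06 0 0.2 0.056;-0.09 0.09 0 0.3 0.056;-0.12 0.12 0 0.42 0.056;-0.15 0.15 0 0.554 0.056'
python3 go.py 0.454 0.004 0.275 -8.2
```

```text
time: 4.9
tcp_pos: [0.5099, 0.1511, 0.2739]
ee_rot: [0.0, 0.997, -0.074, -0.001]
force: [0.5, -0.4, -2.5]
grip_width: 0.0597
gripper_force: 30.0
t 4.9 pos [0.5099 0.1511 0.2739] yaw -8.5 shift [-0.0335  0.1537 -0.0009] turn -0.0053 F [ 0.5 -0.4 -2.5] w 0.0597 q [-0.06  0.22 -0.4   1.81  0.1   1.13 -2.21]
```

```bash
python3 drive.py '-0.008 0.04 0 0 0.056;-0.017 0.08 0 0 0.056;-0.026 0.12 0 0 0.056;-0.0335 0.1537 0 0 0.056;-0.0335 0.1537 0 0 0.056'
python3 go.py 0.454 0.004 0.12 -8.2
python3 - <<'E'
from h import *
c=eyes.capture("side");im=c["frame"][120:330,200:440]
cv2.imwrite("pics/s2.png",cv2.resize(im,None,fx=3,fy=2.8)[:,:,::-1])
E
```

```text
time: 5.4
tcp_pos: [0.4539, 0.0005, 0.274]
ee_rot: [0.001, 0.997, -0.075, -0.001]
force: [0.3, -0.4, -2.6]
grip_width: 0.0601
gripper_force: 30.0
t 5.4 pos [0.4539 0.0005 0.274 ] yaw -8.62 shift [-0.     -0.0039  0.1539] turn -0.0074 F [ 0.3 -0.4 -2.6] w 0.0601 q [ 0.16  0.08 -0.31  1.98  0.03  1.1  -1.89]
```

View pics/s2.png

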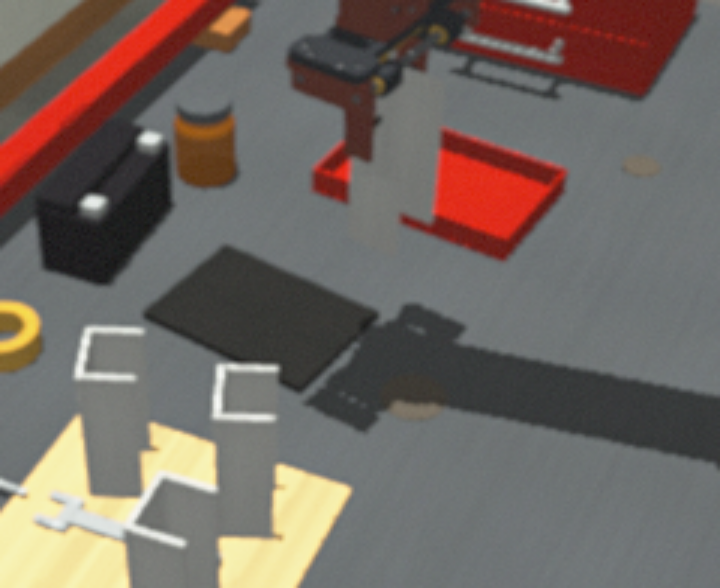

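The bracket hangs upright in the gripper, at about (395,170) in this crop. The other three still stand. Now I lower it in front of the pad.

```bash
python3 drive.py '0 -0.002 0.04 -0.007 0.056;0 -0.003 0.08 -0.007 0.056;0 -0.003 0.12 -0.007 0.056;0 -0.003 0.154 -0.007 0.056;0 -0.003 0.154 -0.007 0.056'
python3 drive.py '0 0 0.008 0 0.056;0 0 0.015 0 0.056;0 0 0.019 0 0.056;0 0 0.019 0 0.056'
python3 go.py 0.469 0.002 0.097 -8.2
```

```text
time: 5.95
tcp_pos: [0.4532, 0.0097, 0.117]
ee_rot: [0.0, 0.998, -0.067, -0.005]
force: [-0.6, -0.4, -2.3]
grip_width: 0.0599
gripper_force: 30.0
time: 6.35
tcp_pos: [0.4571, 0.0087, 0.1024]
ee_rot: [-0.0, 0.998, -0.068, 0.0]
force: [-0.4, -0.4, -3.2]
grip_width: 0.06
gripper_force: 30.0
t 6.35 pos [0.4571 0.0087 0.1024] yaw -7.8 shift [0.0127 0.005  0.0054] turn 0.0069 F [-0.4 -0.4 -3.2] w 0.06 q [ 0.11  0.31 -0.3   2.15  0.14  0.7  -2.  ]
```

```bash
python3 drive.py '0.003 0.005 0.003 0.007 0.056;0.006 0.005 0.003 0.007 0.056;0.006 0.005 0.003 0.007 0.056'
python3 drive.py '0 0 0 0 0.056;0 0 0 0 0.056'
python3 go.py 0.469 0.002 0.097 -8.2
python3 - <<'E'
from h import *
c=eyes.capture("side");im=c["frame"][170:310,250:410]
cv2.imwrite("pics/s3.png",cv2.resize(im,None,fx=5,fy=4,interpolation=cv2.INTER_CUBIC)[:,:,::-1])
E
```

```text
time: 6.65
tcp_pos: [0.4628, 0.0025, 0.0994]
ee_rot: [-0.0, 0.997, -0.072, 0.001]
force: [-0.2, 0.4, -2.5]
grip_width: 0.06
gripper_force: 30.0
time: 6.85
tcp_pos: [0.4621, 0.0029, 0.0991]
ee_rot: [-0.0, 0.997, -0.072, 0.0]
force: [0.2, 0.3, -2.0]
grip_width: 0.0601
gripper_force: 30.0
t 6.85 pos [0.4621 0.0029 0.0991] yaw -8.2 shift [ 0.007  -0.0001  0.0021] turn -0.0 F [ 0.2  0.3 -2. ] w 0.0601 q [ 0.11  0.32 -0.3   2.15  0.14  0.69 -1.99]
```

View pics/s3.png

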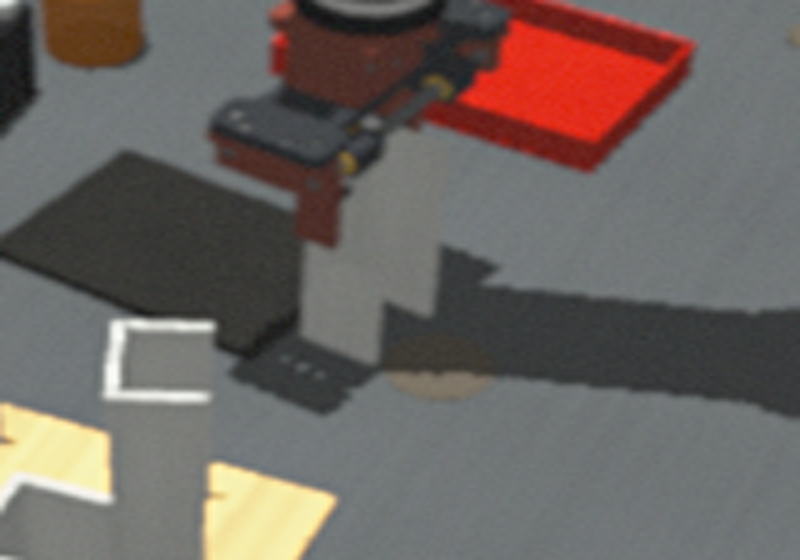

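The foot is just off the bench and a few mm short of the pad edge. I advance until it makes contact, watching the force.

```bash
python3 drive.py '0.003 0 0 0 0.056;0.005 0 0 0 0.056;0.005 0 0 0 0.056' | egrep 'pos|force:'
python3 drive.py '0.002 0 0 0 0.056;0.002 0 0 0 0.056' | egrep 'pos|force:'
python3 drive.py '0.001 0 0 0 0.056;0.001 0 0 0 0.056' | egrep 'pos|force:'
```

```text
tcp_pos: [0.4674, 0.0021, 0.0991]
force: [-0.3, 0.3, -1.9]
gripper_force: 30.0
tcp_pos: [0.4692, 0.0018, 0.0991]
force: [0.5, -0.1, -2.6]
gripper_force: 30.0
tcp_pos: [0.47, 0.0017, 0.0991]
force: [-0.7, 0.3, -2.4]
gripper_force: 30.0
```

```bash
python3 drive.py '0.001 0 0 0 0.056;0.001 0 0 0 0.056' | egrep 'pos|^force:'
python3 drive.py '0.001 0 0 0 0.056;0.001 0 0 0 0.056' | egrep 'pos|^force:'
python3 drive.py '0.001 0 0 0 0.056;0.001 0 0 0 0.056' | egrep 'pos|^force:'
```

```text
tcp_pos: [0.4705, 0.0016, 0.0989]
force: [-1.3, 0.4, -1.5]
tcp_pos: [0.4708, 0.0015, 0.0987]
force: [-3.8, 0.3, 0.9]
tcp_pos: [0.4713, 0.0014, 0.0987]
force: [-4.8, 1.2, 0.6]
```

Contact. Now I lower it onto the bench.

```bash
for i in 1; do python3 drive.py '0 0 0.0015 0 0.056;0 0 0.0015 0 0.056' | egrep 'pos|^force:'; done
python3 drive.py '0 0 0.0015 0 0.056;0 0 0.0015 0 0.056' | egrep 'pos|^force:'
python3 drive.py '0 0 0.001 0 0.056;0 0 0.001 0 0.056' | egrep 'pos|^force:'
```

```text
tcp_pos: [0.4713, 0.0013, 0.097]
force: [-4.0, 1.3, -1.6]
tcp_pos: [0.4716, 0.0012, 0.0959]
force: [-4.9, 0.2, 3.3]
tcp_pos: [0.4726, 0.0011, 0.0958]
force: [-5.9, -0.4, 9.5]
```

```bash
python3 drive.py '0 0 -0.001 0 0.084;0 0 -0.001 0 0.084;0 0 -0.001 0 0.084;0 0 -0.001 0 0.084;0 0 -0.001 0 0.084' 
python3 go.py 0.471 0.0013 0.111 -8.2
python3 - <<'E'
from h import *
c=eyes.capture("wrist");cv2.imwrite("pics/w4.png",c["frame"][:,:,::-1])
a=np.radians(-8.2);x=np.array([np.cos(a),np.sin(a)]);y=np.array([-x[1],x[0]]);o=np.array([.471,.0013])+x*.0095
for s in(1,-1):print(proj(c,[*(o+y*.03*s),.15]).round(0),proj(c,[*(o+y*.03*s),.01]).round(0),proj(c,[*(o+y*.065*s),.01]).round(0))
E
```

```text
time: 9.3
tcp_pos: [0.4731, 0.0012, 0.096]
ee_rot: [-0.0, 0.997, -0.072, 0.0]
force: [0.2, 0.5, -0.9]
grip_width: 0.0839
gripper_force: 0.0
t 9.3 pos [0.4731 0.0012 0.096 ] yaw -8.21 shift [-0.0021  0.0002 -0.015 ] turn -0.0002 F [ 0.2  0.5 -0.9] w 0.0839 q [ 0.11  0.34 -0.29  2.12  0.15  0.69 -1.99]
[[210. 290.]] [[249. 208.]] [[208. 208.]]
[[361. 290.]] [[320. 208.]] [[362. 208.]]
```

View pics/w4.png

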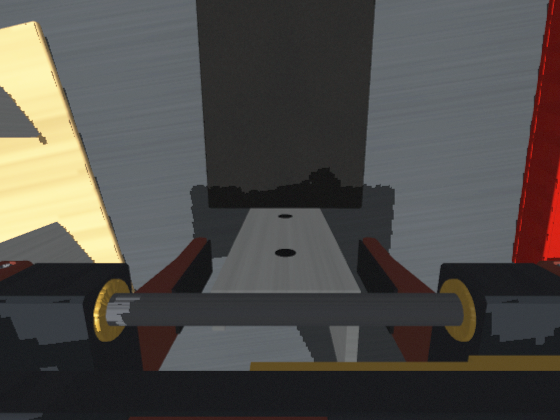

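The back is square and flush against the pad edge (row 208, columns 249–320 on the pad's 208–362), and the bracket stands released. Now I regrip it higher and lightly, so it can pivot between the pads while the step holds its foot.

```bash
python3 drive.py '-0.002 0 -0.01 0 0.084;-0.003 0 -0.017 0 0.084;-0.003 0 -0.017 0 0.084'|grep pos
python3 drive.py '0 0 0 0 0.056;0 0 0 0 0.056;0 0 0 0 0.056;0 0 0 0 0.056;0 0 0 0 0.056' 10
python3 - <<'E'
import numpy as np
d,h=13,121.7
for t in range(6,91,6):
    a=np.radians(t);print(t,(d*(1-np.cos(a))+h*np.sin(a)).round(1),(-(d*np.sin(a)+h*(np.cos(a)-1))).round(1),end=' | ')
E
```

```text
tcp_pos: [0.4707, 0.0018, 0.1144]
time: 10.15
tcp_pos: [0.4698, 0.0017, 0.1129]
ee_rot: [0.0, 0.997, -0.072, -0.0]
force: [-0.0, 0.3, -1.5]
grip_width: 0.0599
gripper_force: 10.0
6 12.8 -0.7 | 12 25.6 -0.0 | 18 38.2 1.9 | 24 50.6 5.2 | 30 62.6 9.8 | 36 74.0 15.6 | 42 84.8 22.6 | 48 94.7 30.6 | 54 103.8 39.6 | 60 111.9 49.6 | 66 118.9 60.3 | 72 124.7 71.7 | 78 129.3 83.7 | 84 132.7 96.1 | 90 134.7 108.7 |
```

```bash
python3 drive.py '0.006 0 -0.0005 0 0.056;0.013 0 -0.0007 0 0.056;0.02 0 -0.0005 0 0.056;0.0256 0 0 0 0.056;0.0256 0 0 0 0.056'
python3 drive.py '0.006 0 0.001 0 0.056;0.0126 0 0.002 0 0.056;0.019 0 0.0035 0 0.056;0.025 0 0.0052 0 0.056;0.025 0 0.0052 0 0.056'
python3 - <<'E'
from h import *
c=eyes.capture("side");im=c["frame"][170:310,250:410]
cv2.imwrite("pics/s5.png",cv2.resize(im,None,fx=5,fy=4,interpolation=cv2.INTER_CUBIC)[:,:,::-1])
E
```

```text
time: 10.65
tcp_pos: [0.4963, -0.0022, 0.1129]
ee_rot: [-0.0, 0.997, -0.072, 0.0]
force: [0.4, -0.0, -3.0]
grip_width: 0.0602
gripper_force: 10.0
time: 11.15
tcp_pos: [0.5211, -0.0056, 0.1077]
ee_rot: [-0.0, 0.997, -0.072, 0.0]
force: [-0.1, -0.9, -2.1]
grip_width: 0.0597
gripper_force: 10.0
```

View pics/s5.png

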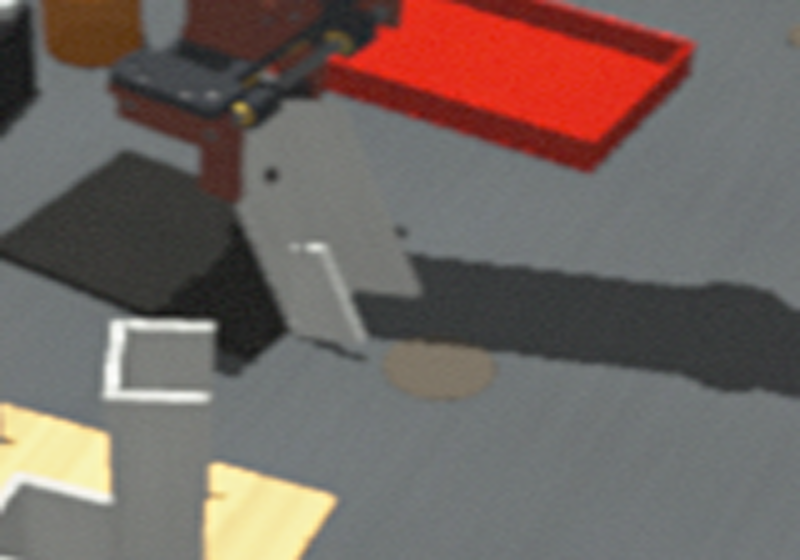

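The bracket is leaning about 24° on the pad edge with its foot at the step, as planned. I continue the arc.

```bash
python3 drive.py '0.012 0 0.0046 0 0.056;0.0234 0 0.0104 0 0.056;0.0342 0 0.0174 0 0.056;0.0441 0 0.0254 0 0.056;0.0441 0 0.0254 0 0.056'|egrep 'pos|force'
python3 drive.py '0.009 0 0.009 0 0.056;0.0172 0 0.019 0 0.056;0.0242 0 0.0297 0 0.056;0.03 0 0.0411 0 0.056;0.03 0 0.0411 0 0.056'|egrep 'pos|force'
python3 go.py 0.47 0.0017 0.113 -8.2
```

```text
tcp_pos: [0.5648, -0.0121, 0.0811]
force: [0.0, 0.7, -2.2]
gripper_force: 10.0
tcp_pos: [0.5931, -0.0162, 0.0393]
force: [-0.2, 0.3, -2.9]
gripper_force: 10.0
t 12.2 pos [ 0.5931 -0.0162  0.0393] yaw -8.22 shift [-1.245e-01 -1.000e-04 -7.340e-02] turn -0.0003 F [-0.2  0.3 -2.9] w 0.0598 q [ 0.1   0.58 -0.24  1.88  0.2   0.71 -1.97]
```

```bash
python3 drive.py '0 0 0 0 0.056'|egrep 'pos|^force'
python3 drive.py '0.0032 0 0.0079 0 0.056;0.0059 0 0.0161 0 0.056;0.008 0 0.0235 0 0.056;0.0084 0 0.0245 0 0.056;0.0084 0 0.0245 0 0.056'|egrep 'pos|force'
python3 go.py 0.47 0.0017 0.113 -8.2
python3 - <<'E'
from h import *
c=eyes.capture("side");cv2.imwrite("pics/s6.png",c["frame"][:,:,::-1])
# side image: predicted lying bracket corners vs brightness of gray region
a=np.radians(-8.2);x=np.array([np.cos(a),np.sin(a)]);y=np.array([-x[1],x[0]]);E=np.array([.471,.0013])+x*.0095
for u,v,z in((-.01,.03,.056),(-.01,.03,.01),(-.01,-.03,.056),(.14,.03,.01),(.065,.03,.056),(.05,.03,.035),(.05,.03,.02)):
    p=proj(c,[*(E+u*x+v*y),z])[0];i=p.round().astype(int);print(u,v,z,p.round(1),c["frame"][i[1]-1:i[1]+2,i[0]-1:i[0]+2].mean(2).round().astype(int).tolist())
E
```

```text
tcp_pos: [0.5928, -0.0161, 0.0406]
force: [0.2, -1.1, -2.9]
tcp_pos: [0.6016, -0.0173, 0.0165]
force: [-0.2, -0.1, -2.2]
gripper_force: 10.0
t 12.8 pos [ 0.6016 -0.0173  0.0165] yaw -8.21 shift [-0.133   0.     -0.0965] turn -0.0002 F [-0.2 -0.1 -2.2] w 0.0599 q [ 0.1   0.63 -0.23  1.86  0.21  0.67 -1.97]
-0.01 0.03 0.056 [311.  239.9] [[229, 229, 203], [188, 220, 228], [136, 165, 202]]
-0.01 0.03 0.01 [310.5 252.2] [[108, 120, 126], [82, 104, 117], [70, 74, 91]]
-0.01 -0.03 0.056 [323.5 227.2] [[77, 59, 57], [102, 88, 71], [117, 112, 98]]
0.14 0.03 0.01 [266.  229.8] [[42, 51, 57], [41, 50, 52], [37, 33, 43]]
0.065 0.03 0.056 [287.7 228.4] [[105, 111, 121], [119, 118, 121], [121, 118, 118]]
0.05 0.03 0.035 [292.3 236.4] [[151, 130, 122], [123, 125, 126], [121, 123, 123]]
0.05 0.03 0.02 [292.2 240.4] [[106, 121, 125], [79, 98, 113], [44, 63, 83]]
```

The side-view pixels match the predicted outline of the lying bracket. I lower it the last 2.5 mm and release.

```bash
python3 drive.py '0.0005 0 0.0025 0 0.056;0.0005 0 0.0025 0 0.056;0.0005 0 0.0025 0 0.056'|egrep 'pos|^force'
python3 drive.py '0 0 0 0 0.084;0 0 0 0 0.084;0 0 0 0 0.084;0 0 0 0 0.084;0 0 0 0 0.084'
python3 drive.py '0 0 -0.03 0 0.084;0 0 -0.065 0 0.084;-0.04 0 -0.1 0 0.084;-0.073 0 -0.1 0 0.084;-0.073 0 -0.1 0 0.084'|egrep 'pos|^force'
python3 - <<'E'
from h import *
for n,box in(("top",(250,160,340,270)),("side",(240,180,360,290))):
    c=eyes.capture(n);show(n,comps(c,lambda h:(h[...,2]>110)&(h[...,1]<45),box,.056,15))
    cv2.imwrite(f"pics/{n}7.png",c["frame"][:,:,::-1])
    a=np.radians(-8.2);x=np.array([np.cos(a),np.sin(a)]);y=np.array([-x[1],x[0]]);E=np.array([.471,.0013])+x*.0095
    for u,v,z in((-.01,.03,.056),(-.01,-.03,.056),(.065,.03,.056),(.14,-.03,.056),(.14,.03,.028)): print(u,v,z,proj(c,[*(E+u*x+v*y),z])[0].round(1))
E
```

```text
tcp_pos: [0.6021, -0.0173, 0.0144]
force: [0.3, 0.8, -2.2]
time: 13.65
tcp_pos: [0.6022, -0.0174, 0.0144]
ee_rot: [0.0, 0.997, -0.072, 0.0]
force: [-0.8, 0.0, 0.1]
grip_width: 0.0841
gripper_force: 0.0
tcp_pos: [0.5261, -0.0066, 0.1151]
force: [0.3, -0.1, 1.2]
top px [275.8 267.2] ctr [0.4189 0.0332] sides [0.0262, 0.0158] ang [-89.6, 0.4] corn [[0.4108999967575073, 0.04619999974966049], [0.41110000014305115, 0.019999999552965164], [0.4268999993801117, 0.020099999383091927], [0.42669999599456787, 0.04639999940991402]]
top px [298.8 221.8] ctr [ 0.5173 -0.0259] sides [0.1448, 0.2458] ang [-76.1, 13.9] corn [[0.3806000053882599, 0.014800000004470348], [0.4153999984264374, -0.1256999969482422], [0.6539999842643738, -0.06669999659061432], [0.6191999912261963, 0.0738999992609024]]
-0.01 0.03 0.056 [276.3 244.4]
-0.01 -0.03 0.056 [299.4 247.9]
0.065 0.03 0.056 [280.8 215.7]
0.14 -0.03 0.056 [307.8 190.9]
0.14 0.03 0.028 [285.2 189.2]
side px [298.1 241.2] ctr [0.5163 0.0276] sides [0.4099, 0.326] ang [-68.3, 21.7] corn [[0.2890999913215637, 0.15780000388622284], [0.44040000438690186, -0.22310000658035278], [0.7434999942779541, -0.10270000249147415], [0.592199981212616, 0.2782000005245209]]
-0.01 0.03 0.056 [311.  239.9]
-0.01 -0.03 0.056 [323.5 227.2]
0.065 0.03 0.056 [287.7 228.4]
0.14 -0.03 0.056 [278.5 206.1]
0.14 0.03 0.028 [265.8 225.1]
```

```bash
python3 drive.py '-0.03 0 -0.04 0 0.084;-0.06 0 -0.08 0 0.084;-0.06 0 -0.1 0 0.084;-0.06 0 -0.1 0 0.084'|egrep 'pos|^force'
python3 - <<'E'
from h import *
a=np.radians(-8.2);x=np.array([np.cos(a),np.sin(a)]);y=np.array([-x[1],x[0]]);E=np.array([.471,.0013])+x*.0095
c=eyes.capture("wrist");cv2.imwrite("pics/w8.png",c["frame"][:,:,::-1])
h=cv2.cvtColor(c["frame"],cv2.COLOR_RGB2HSV)
m=((h[...,2]>160)&(h[...,1]<45)).astype(np.uint8)
n,l,st,ce=cv2.connectedComponentsWithStats(m)
for i in range(1,n):
    if st[i,4]>25 and 130<ce[i,0]<430:
        ys,xs=np.where(l==i);b=cv2.boxPoints(cv2.minAreaRect(np.c_[xs,ys].astype(np.float32)))
        w=plane(c,b,.056)-E; print(st[i].tolist(),ce[i].round(0),"pad-frame(mm) z=.056:",(np.c_[w@x,w@y]*1000).round(0).tolist())
for u,v,z in((-.01,.03,.056),(-.01,-.03,.056),(.065,.03,.056),(.14,-.03,.056),(.14,.03,.028)): print(u,v,z,proj(c,[*(E+u*x+v*y),z])[0].round(1))
E
```

```text
tcp_pos: [0.4733, 0.0018, 0.2173]
force: [0.7, 0.1, 0.5]
[308, 60, 8, 117, 614] [312. 115.] pad-frame(mm) z=.056: [[19.0, -24.0], [133.0, -24.0], [133.0, -30.0], [18.0, -30.0]]
[257, 66, 51, 119, 5134] [282. 122.] pad-frame(mm) z=.056: [[127.0, 28.0], [127.0, -21.0], [10.0, -23.0], [10.0, 31.0]]
-0.01 0.03 0.056 [258.1 202. ]
-0.01 -0.03 0.056 [312.8 202. ]
0.065 0.03 0.056 [256.5 131.2]
0.14 -0.03 0.056 [316.2  51.6]
0.14 0.03 0.028 [257.3  58.9]
```

The wrist view shows the bracket flat on its back and square: the full side's top edge is straight at 30 mm off-centre, and its far end is 133 mm past the pad edge. Next I pick it up at bracket z≈62 mm.

```bash
python3 go.py 0.525 -0.0065 0.0155 -8.2
python3 drive.py '0.0524 0 0.05 0 0.084;0.0524 0 0.1 0 0.084;0.0524 0 0.14 0 0.084;0.0524 0 0.14 0 0.084'|egrep 'pos|^force'
python3 go.py 0.525 -0.0065 0.0155 -8.2
```

```text
t 14.7 pos [0.4725 0.0015 0.2155] yaw -8.23 shift [0.0524 0.0006 0.2002] turn -0.0006 F [ 0.2 -0.2 -0.6] w 0.084 q [ 0.16  0.17 -0.32  2.02  0.07  0.96 -1.91]
tcp_pos: [0.5183, -0.0064, 0.0676]
force: [-0.7, -0.4, -0.3]
t 15.1 pos [ 0.5183 -0.0064  0.0676] yaw -8.22 shift [ 0.0073 -0.0009  0.052 ] turn -0.0003 F [-0.7 -0.4 -0.3] w 0.0844 q [ 0.12  0.45 -0.27  2.03  0.18  0.69 -1.99]
```

```bash
python3 drive.py '0 0 0 0 0.084;0 0 0 0 0.084'|egrep 'pos|^force'
python3 go.py 0.525 -0.0065 0.0155 -8.2
```

```text
tcp_pos: [0.5234, -0.0056, 0.0756]
force: [-0.1, 0.3, 0.0]
t 15.3 pos [ 0.5234 -0.0056  0.0756] yaw -8.2 shift [0.0016 0.0007 0.0601] turn 0.0 F [-0.1  0.3  0. ] w 0.0837 q [ 0.12  0.44 -0.28  2.03  0.18  0.7  -1.99]
```

```bash
python3 drive.py '0.001 0 0.025 0 0.084;0.0015 0 0.045 0 0.084;0.0015 0 0.059 0 0.084;0.0015 0 0.059 0 0.084;0.0015 0 0.059 0 0.084'|egrep 'pos|^force'
python3 drive.py '0 0 0 0 0.054;0 0 0 0 0.054;0 0 0 0 0.054;0 0 0 0 0.054;0 0 0 0 0.054' 30
python3 drive.py '0 0 -0.02 0 0.054;0 0 -0.05 0 0.054;0 0 -0.09 0 0.054;0 0 -0.09 0 0.054;0 0 -0.09 0 0.054' 30
python3 go.py 0.4875 -0.2741 0.107 -5.4
```

```text
tcp_pos: [0.5247, -0.006, 0.0166]
force: [-0.3, -0.2, 1.1]
time: 16.3
tcp_pos: [0.5242, -0.0061, 0.0159]
ee_rot: [0.0, 0.997, -0.072, 0.0]
force: [-1.1, -1.1, 5.5]
grip_width: 0.0601
gripper_force: 30.0
time: 16.8
tcp_pos: [0.524, -0.0063, 0.1056]
ee_rot: [0.0, 0.997, -0.072, 0.001]
force: [-0.0, -0.9, -3.2]
grip_width: 0.0595
gripper_force: 30.0
t 16.8 pos [ 0.524  -0.0063  0.1056] yaw -8.22 shift [ 0.0022  0.2703 -0.0014] turn -0.0492 F [-0.  -0.9 -3.2] w 0.0595 q [ 0.13  0.4  -0.29  2.    0.16  0.76 -1.97]
```

```bash
python3 drive.py '0 0.045 0 -0.01 0.054;0 0.09 0 -0.02 0.054;0.001 0.135 0 -0.03 0.054;0.002 0.18 0 -0.049 0.054;0.002 0.22 0 -0.049 0.054'|egrep 'pos|^force'
python3 drive.py '0 0.03 0 0 0.054;0 0.05 0 0 0.054;0 0.05 0 0 0.054;0 0.05 0 0 0.054'|egrep 'pos|^force'
python3 go.py 0.4875 -0.2741 0.012 -5.4
```

```text
tcp_pos: [0.4924, -0.2261, 0.1033]
force: [0.1, 0.2, -2.6]
tcp_pos: [0.4887, -0.273, 0.1037]
force: [0.3, 0.5, -2.3]
t 17.7 pos [ 0.4887 -0.273   0.1037] yaw -5.42 shift [-0.0008  0.0014  0.0917] turn -0.0004 F [ 0.3  0.5 -2.3] w 0.0597 q [ 0.58  0.45 -0.23  1.92  0.14  0.79 -1.39]
```

```bash
python3 drive.py '0 0.001 0.03 0 0.054;0 0.001 0.06 0 0.054;0 0.001 0.08 0 0.054;0 0.001 0.088 0 0.054;0 0.001 0.088 0 0.054'|egrep 'pos|^force'
python3 drive.py '0 0 0.002 0 0.054;0 0 0.004 0 0.054;0 0 0.004 0 0.054'|egrep 'pos|^force'
python3 drive.py '0 0 0.0015 0 0.054;0 0 0.0015 0 0.054'|egrep 'pos|^force'
```

```text
tcp_pos: [0.4891, -0.2729, 0.0161]
force: [0.4, -0.3, -2.7]
tcp_pos: [0.4901, -0.275, 0.014]
force: [-0.8, 0.5, -2.3]
tcp_pos: [0.4897, -0.275, 0.0121]
force: [-0.7, 0.2, -2.9]
```

```bash
python3 drive.py '0 0 0.0012 0 0.054;0 0 0.0012 0 0.054'|egrep 'pos|^force'
python3 drive.py '0 0 0.001 0 0.054;0 0 0.001 0 0.054'|egrep 'pos|^force'
```

```text
tcp_pos: [0.4896, -0.2749, 0.0106]
force: [0.2, 0.1, -2.2]
tcp_pos: [0.4898, -0.2749, 0.0099]
force: [-1.3, 1.5, 0.9]
```

Contact with the tray floor. I release, retreat upward and back, then take a last look.

```bash
python3 drive.py '0 0 0.0003 0 0.08;0 0 0 0 0.08;0 0 0 0 0.08;0 0 0 0 0.08;0 0 0 0 0.08'|egrep 'pos|force'
python3 drive.py '0 0 -0.03 0 0.08;0 0 -0.07 0 0.08;0 0 -0.12 0 0.08;0 0 -0.17 0 0.08;0 0 -0.2 0 0.08'|egrep 'pos|^force'
python3 drive.py '-0.03 0.04 0 0 0.08;-0.03 0.09 0 0 0.08;-0.03 0.14 0 0 0.08;-0.03 0.19 0 0 0.08;-0.03 0.22 0 0 0.08'|egrep 'pos|^force'
python3 drive.py '0 0.02 0 0 0.08;0 0.02 0 0 0.08'|egrep 'pos|^force'
python3 - <<'E'
from h import *
f=lambda i,w:cv2.resize(i,(w,int(i.shape[0]*w/i.shape[1])),interpolation=cv2.INTER_CUBIC)
a=f(eyes.capture("top")["frame"][90:300,120:450],520);b=f(eyes.capture("side")["frame"][120:400,150:450],270)
H=max(a.shape[0],b.shape[0]);p=lambda i:cv2.copyMakeBorder(i,0,H-i.shape[0],0,0,0)
cv2.imwrite("pics/end.png",np.hstack([p(a),p(b)])[:,:,::-1])
E
```

```text
tcp_pos: [0.4897, -0.2749, 0.0097]
force: [0.8, 0.6, -0.2]
gripper_force: 0.0
tcp_pos: [0.4909, -0.2754, 0.2138]
force: [0.8, -0.3, 0.0]
tcp_pos: [0.437, -0.4954, 0.2095]
force: [1.2, -0.2, -0.5]
tcp_pos: [0.4352, -0.5143, 0.209]
force: [0.3, 0.1, -0.3]
```

View pics/end.png

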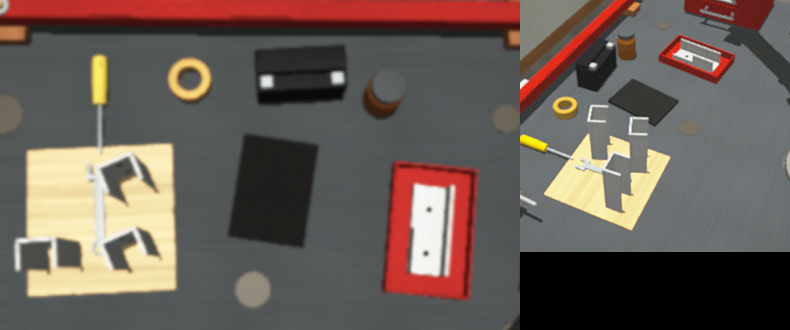

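The bracket lies on its back, centred in the tray (crop pixel 432,230). The three good brackets stand and nothing else looks disturbed.

```bash
python3 -c "
from workcell import r, eyes, get_state
print(get_state()['time'],r.hand_in())"
```

```text
the job is handed in; nothing more can be done
20.9 None
```

The bad bracket was stood against the pad edge, released, tipped onto its back on the pad, released again, and laid on its back in the red tray; the other three still stand, and I handed the job in at 20.9 s.

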